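Set up satellite parts for inspection

TASK

Get this small satellite's parts ready for inspection: take the open frame off the sloped easel and lay it flat in the grey tray, then lay the solar panel on the easel in its place, cells up, centred and square on the slope with its end against the ledge. Also set the battery module level on the narrow pedestal, centred and square across its cap so that both connectors hang free. Set the three parts down without dropping them, let go, and do not disturb anything else on the bench.

Things in the scene. Friction and masses are not known exactly. Their poses are not given: they have to be found in the camera images.
- frame: Open rectangular frame of plain black plastic, 130 x 60 x 10 mm with a 98 x 28 mm window (bars 16 mm wide), 0.10 kg. At the start it lies on the easel's sloped board, long side up the slope, end at the ledge. Origin: centre of its underside; x along its 130 mm length, y along its 60 mm width, z out of its top face.
- panel: Solar panel: solid black slab 130 x 60 x 10 mm with four dark violet cells on top, 0.10 to 0.20 kg. Starts flat on the bench, cells up. Origin: centre of its underside; x along its length, y along its width, z out of the cell side. Either end may go at the ledge.
- module: Battery module: aluminium case 140 x 56 x 34 mm with a black connector block (25 x 50 mm, 16 mm deep) under each end; 50 mm high in all; 0.25 to 0.5 kg, balanced at mid-length. Starts on the bench, standing on its connectors. Origin: centre of the footprint at the connectors' underside; x along its length, y along its width, z up. Either way round will do.
- module_seat (a point): Centre of the underside of the module's case, between the connectors, 16 mm above the module's origin; axes as the module's. This belongs on the pedestal's cap. The free gap between the connectors is 85 mm long.
- easel: White plastic easel, fixed to the bench: base plate 120 x 80 x 10 mm, two posts under the sloped board. Origin: centre of the base's underside; x horizontal, towards the high end of the board; z up.
- rest: The easel's sloped board, 150 x 36 x 10 mm, rising at 30 degrees away from the robot. Origin: centre of its upper face, 100 mm above the bench; x up the slope, y across, z out of the face. A 36 mm wide ledge stands 10 mm proud at the low end; its stop face is at x = -65 mm: a 130 mm part touching it is centred at x = 0. 60 mm wide parts overhang 12 mm on each side.
- pedestal: White plastic pedestal, fixed to the bench: base 90 x 90 x 10 mm, round post of 22 mm diameter, flat cap 24 mm (x) by 46 mm (y) and 10 mm thick, its top 110 mm above the bench. Origin: centre of the base's underside; z up. The module's length goes along the pedestal's x, across the 24 mm side of the cap.
- pedestal_top (a point): Centre of the top face of the pedestal's cap, 110 mm above the bench; axes as the pedestal's.
- tray: Low grey open tray, fixed to the bench, 120 mm (x) by 170 mm (y) outside, 25 mm high, walls and floor 4 mm. Empty. Origin: centre of its underside; z up. The frame goes in with its length along the tray's y.
- spool: Bystander: grey spool standing upright, 60 mm across, 45 mm high; origin at the centre of its underside.
- bottle: Bystander: white bottle standing upright, 50 mm across, 130 mm high; origin at the centre of its underside.
- screwdriver: Bystander: screwdriver lying along its x, 190 mm long, under 35 mm wide and high; origin near its middle.
- brush: Bystander: brush lying along its x, 170 mm long, under 35 mm wide and high; origin near its middle.
- meter: Bystander: grey hand-held meter lying flat, 150 (x) x 75 x 35 mm; origin at the centre of its underside.
- partsbox: Bystander: clear open parts box, 120 (x) x 85 x 45 mm; origin at the centre of its underside.
- jar: Bystander: small white jar standing upright, 50 mm across, 60 mm high; origin at the centre of its underside.
- tape: Bystander: roll of amber tape lying flat, 60 mm across, 25 mm high; origin at the centre of its underside.
There are look-alikes about, which are no part of the job. What is shaped like the pedestal but green is not meant. What is shaped like the module but yellow is not meant.

How it is judged:
By the outcome, as a careful person would: the job done as asked, in the order asked, and still so for the second after the job is handed in, with the robot touching nothing.
It also fails if it takes over 72 s, if anything falls off the work surface, if the arm or the gripper's body presses on something with over 40 N, if the wrist force passes 120 N, or if a joint passes its speed limit or range.

ROBOT

A 6-joint arm with a two-finger parallel gripper is mounted at the origin on the work surface. World frame = base frame: x ahead of the robot, y to its left, z up, the work surface at z = 0. Lengths are in m, angles in rad, forces in N, time in s.
With the tool pointing down it reaches from about 0.35 to 0.975 m from the base axis. Payload 17.4 kg.
Tool frame: the origin (TCP) lies midway between the tips of the shut fingers; the grasp point (between the pads) lies 19 mm behind it; z points along the fingers, y is the line along which they close (so a half turn about z gives the same grasp; the last joint's range is limited). The gripper opens to 85 mm and grips with 20 to 120 N. Pads are 22 mm wide; open, the fingers measure 114 mm over their backs; the gripper's body (76 mm by 85 mm) begins 54 mm behind the grasp point. The pads swing forward as they close: fully open they stand 13 mm farther back than shut.
Start: joints at [1.111, 0.116, 1.442, -0, 1.584, -0.038], TCP at [0.276, 0.616, 0.231] pointing down, gripper open.
Joint ranges: [-2.83, 2.83], [-0.83, 2.19], [0.07, 2.5], [-1.14, 4.28], [0.01, 3], [-2.97, 2.97]. Speed limits (rad/s): [1.89, 1.89, 2.22, 3.14, 3.14, 3.14].

INTERFACE

Orientations are given as [roll, pitch, yaw] about the fixed x, y, z axes, in that order (R = Rz(yaw) Ry(pitch) Rx(roll)).
In Python, from rig import sensors, imaging, manip gives the robot as it stands.
- The arm moves only by the tool apply_moves, never from a script. Its argument "commands" is a list of rows, each a list of 2 entries, a list of its own where there are three numbers: the shift along the tool's x, y, z in units of 500 mm (1.0 is 500 mm), then the turn, a rotation vector about the tool's x, y, z in units of 1.5 rad (1.0 is 1.5 rad). A call has 1 to 10 rows; each row is the pose to reach, as a shift and turn from the pose commanded when the call began, along the tool's axes at that moment; what a row does not reach only later rows make up. A row lasts 1/8 s, in which the tool goes at most 62.5 mm and 10.7 degrees, less where a joint would pass 70% of its speed; a pose out of reach is approached as far as the arm can. A call with a number of a shift or a turn outside -1 to 1 is refused whole. A call with a gripper value outside its range is refused whole. "claw" is the closure, from 0 (fully open) to 1 (shut), set as the call begins (left out, the last holds). The fingers move at their own pace and stop on an object; the grip force is fixed at half the most. Time passes only in rows, so rows that repeat a pose let the fingers close. It gives the time, the measured TCP pose, the force, the opening and the grip force at its end, in the units of the state.
- sensors.read_state(): the state, without advancing time (a new reading comes with each control period).
- imaging.get_image(name): name is "scene" or "top"; returns a dict with "image" (480x640x3 uint8, red, green, blue), "fx", "fy", "cx", "cy" (pixels), "T" (4x4, takes a point from camera to world coordinates). Camera axes: x right, y up, looking along -z (the intrinsics and any distortion apply to the point x, -y, -z); pixel columns grow to the right and rows downward; lengths in m; the calibration is good to about 2 mm. A picture is of the moment at which its call begins. There is no depth.
- manip.close_job(): hands the job in; it is judged then, once.
The state is a dict: "time_s": time; "joints": joint angles; "dq": joint speeds; "joint_torque": joint torques, N m; "eef_pos": TCP position; "tool_rot": TCP orientation; "ft_force": force on the tool from outside, world axes, zero at the start; "ft_torque": the same for the moment, N m; "gripper_width": opening from 0.0 (shut) to 1.0 (fully open); "gripper_force": force on a finger pad.
Only numpy, scipy, OpenCV 4.12 (cv2) and the standard library are available. Lean on these libraries where they do the work, as an engineer would, in place of code of your own. Each camera call takes 0.05 s, during which the arm holds its last target. There are 200 camera calls.

## Working session

There is one attempt and no reset: what is moved stays moved. The work goes in short steps, Python scripts to look and compute and a tool call to move; the robot and the scene stay as the last step left them, time stands still between calls to the robot, and variables do not carry over. Pictures are saved under pics/ and viewed, at most 10 in all, crops included, and the job is handed in when it is done.

Besides the shell and the picture viewer there is one more tool, called after "Emit:" in YAML: its name, and indented under it one key for each argument. apply_moves: Moves the arm, as the interface text tells. Its arguments: {"type":"object","properties":{"commands":{"type":"array"},"claw":{"type":"number"}},"required":["commands"]}

```bash
ls; mkdir -p pics
python3 - <<'E'
from rig import sensors, imaging, manip
import cv2,numpy as np,pickle
print(sensors.read_state())
for n in("scene","top"):
    d=imaging.get_image(n);pickle.dump(d,open(f"{n}0.pkl","wb"))
    cv2.imwrite(f"pics/{n}0.png",d["image"][:,:,::-1])
    print(n,{k:v for k,v in d.items() if k!="image"})
E
```

```text
pics
{'time_s': 0.0, 'joints': array([ 1.11122113e+00,  1.16506536e-01,  1.44228581e+00,  2.50905310e-05,
        1.58395942e+00, -3.78065881e-02]), 'dq': array([ 3.22148110e-04, -5.11591798e-04,  4.00672439e-04,  5.68748382e-05,
        3.45257574e-04, -1.81256843e-04]), 'joint_torque': array([ 4.70711311e-03, -7.32011032e+01, -6.32477617e+01,  2.77936051e-04,
        6.56492266e-03, -2.54774847e-05]), 'eef_pos': array([0.27625175, 0.61567961, 0.23053555]), 'tool_rot': array([-3.14043532e+00, -6.88823834e-05,  2.71982432e+00]), 'ft_force': array([-0.15886665,  0.41563937, -0.41010074]), 'ft_torque': array([ 0.01010458, -0.03338549,  0.01690568]), 'gripper_force': 0.0, 'gripper_width': 1.0007825005574835}
scene {'fx': 597.5977246303368, 'fy': 597.5977246303368, 'cx': 318.6743703515452, 'cy': 248.5207205661422, 'T': array([[ 0.07931463, -0.53821564,  0.83906681,  1.69660468],
       [ 0.99683502,  0.03826535, -0.06968288, -0.12739146],
       [ 0.00539723,  0.84193805,  0.5395472 ,  0.86230501],
       [ 0.        ,  0.        ,  0.        ,  1.        ]])}
top {'fx': 465.0032196798633, 'fy': 465.0032196798633, 'cx': 315.6870134785659, 'cy': 243.66199374955156, 'T': array([[-0.01648443,  0.99466688, -0.10181385,  0.39937774],
       [-0.99979278, -0.01518114,  0.01356242, -0.02660942],
       [ 0.01194444,  0.10201632,  0.99471101,  1.23787665],
       [ 0.        ,  0.        ,  0.        ,  1.        ]])}
```

View pics/scene0.png

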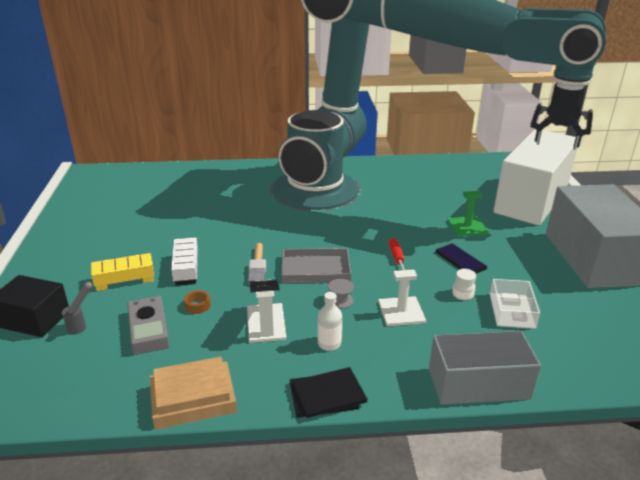

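View pics/top0.png

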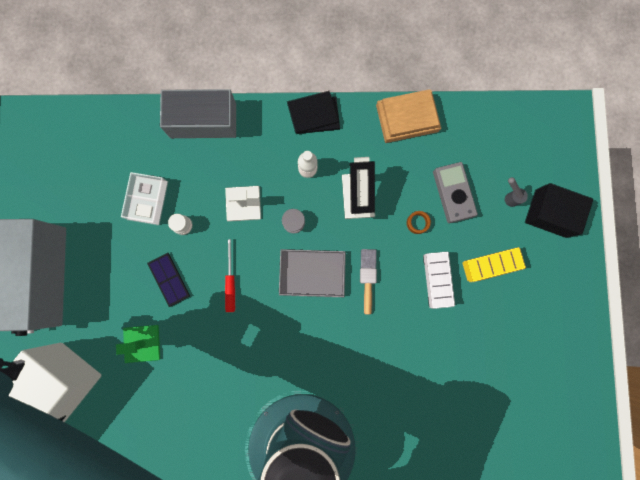

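The scene view shows the frame on the easel at (265,287), the pedestal at (403,290), the module at (185,258), the panel at (460,258) and the tray at (316,266). In the top view they are at: frame (362,187), pedestal (243,203), module (439,279), panel (168,279) and tray (312,273).

```bash
cat > h.py <<'E'
import numpy as np,cv2,pickle
def load(n): return pickle.load(open(n,'rb'))
def ray(d,p):
    v=np.array([(p[0]-d['cx'])/d['fx'],-(p[1]-d['cy'])/d['fy'],-1.]);return d['T'][:3,3],d['T'][:3,:3]@v
def cast(d,p,z):
    o,v=ray(d,p);return o+v*(z-o[2])/v[2]
def plane(d,p,c,n):
    o,v=ray(d,p);return o+v*((np.array(c)-o)@n)/(v@n)
def proj(d,P):
    q=d['T'][:3,:3].T@(np.array(P)-d['T'][:3,3]);return np.array([d['cx']+d['fx']*q[0]/-q[2],d['cy']-d['fy']*q[1]/-q[2]])
def two(d1,p1,d2,p2):
    o1,v1=ray(d1,p1);o2,v2=ray(d2,p2)
    s=np.linalg.lstsq(np.c_[v1,-v2],o2-o1,rcond=None)[0];a,b=o1+s[0]*v1,o2+s[1]*v2
    return (a+b)/2,np.linalg.norm(a-b)
E
python3 - <<'E'
from h import *
t=load('top0.pkl')['image'][:,:,::-1];s=load('scene0.pkl')['image'][:,:,::-1]
def crop(i,x,y,w,h,f): return cv2.resize(i[y:y+h,x:x+w],None,fx=f,fy=f,interpolation=cv2.INTER_CUBIC)
A=np.zeros((600,800,3),np.uint8)
def put(c,x,y): A[y:y+c.shape[0],x:x+c.shape[1]]=c
put(crop(t,330,145,60,80,5),0,0)      # easel top
put(crop(t,215,175,55,60,5),300,0)     # pedestal
put(crop(t,415,245,45,70,4),580,0)
put(crop(t,145,245,48,66,3),0,400)
put(crop(t,272,240,82,64,3),150,400)
put(crop(s,370,260,60,70,4),550,310)
cv2.imwrite('pics/c1.png',A)
B=np.zeros((600,800,3),np.uint8);A=B
put(crop(s,240,270,50,75,6),0,0)
put(crop(s,165,230,40,60,6),300,0)
put(crop(s,430,240,60,36,4),550,0)
put(crop(s,275,242,82,46,4),300,380)
cv2.imwrite('pics/c2.png',A)
E
```

```text
(no output)
```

View pics/c1.png

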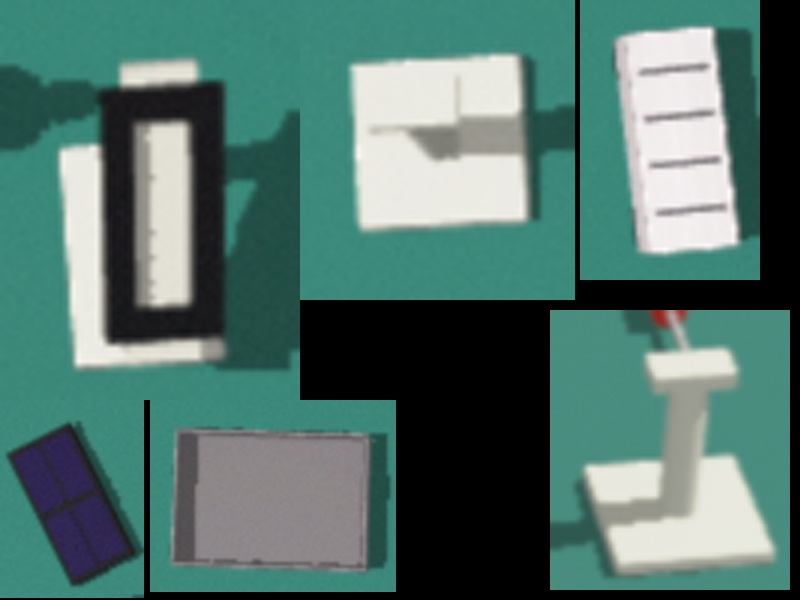

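View pics/c2.png

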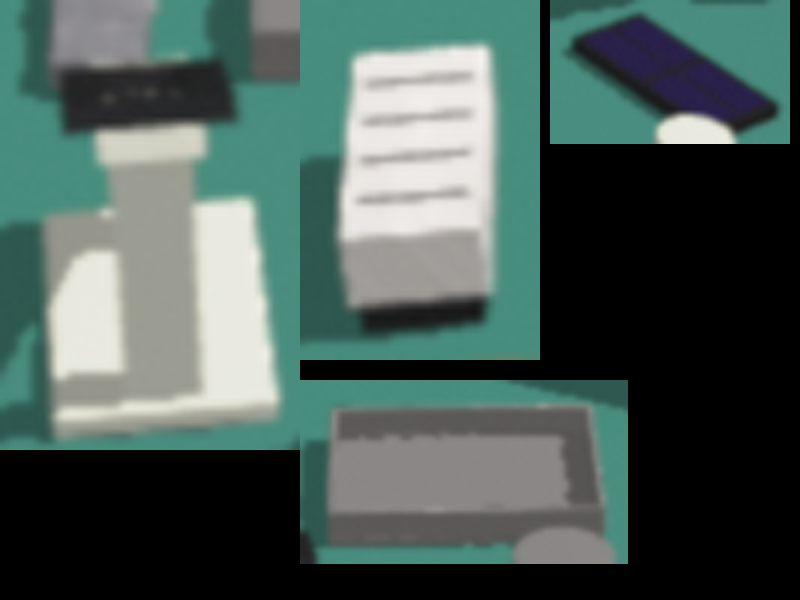

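The top crop shows clean corners for the tray, the panel, the pedestal base, the module's top face and the frame, with the easel base only partly visible. The scene crop confirms the module's height and the pedestal's cap. Next I refine the edges to sub-pixel and cast them.

```bash
cat >> h.py <<'E'
def uncrop(pts,x,y,f,ox=0,oy=0): return [(x+(u-ox+.5)/f-.5,y+(v-oy+.5)/f-.5) for u,v in pts]
def edge(g,a,b,w=2.5):
    a,b=np.array(a,float),np.array(b,float);L=np.linalg.norm(b-a);t=(b-a)/L;n=np.array([-t[1],t[0]])
    k=np.arange(-w,w+.01,.25);pts=[]
    for s in np.linspace(.15,.85,25)*L:
        q=(a+s*t)[None]+k[:,None]*n
        pr=cv2.remap(g,q[:,0].astype('f4')[None],q[:,1].astype('f4')[None],cv2.INTER_CUBIC)[0]
        d=np.abs(np.gradient(pr.astype(float)));d=np.where(d>.5*d.max(),d,0)
        pts.append(a+s*t+n*(k@d/d.sum()))
    pts=np.float32(pts);l=cv2.fitLine(pts,cv2.DIST_HUBER,0,.01,.01).ravel();return l
def inter(l,m):
    s=np.linalg.solve(np.c_[l[:2],-m[:2]],m[2:]-l[2:]);return l[2:]+s[0]*l[:2]
def quad(d,c,w=2.5):
    g=cv2.cvtColor(d['image'],cv2.COLOR_RGB2GRAY).astype('f4');n=len(c)
    e=[edge(g,c[i],c[(i+1)%n],w) for i in range(n)]
    return [inter(e[i-1],e[i]) for i in range(n)]
def report(name,P):
    P=np.array(P);S=[np.linalg.norm(P[(i+1)%4]-P[i])*1e3 for i in range(4)]
    a=[np.degrees(np.arctan2(*(P[(i+1)%4]-P[i])[1::-1])) for i in range(4)]
    print(name,'c',P.mean(0).round(4),'sides',np.round(S,1),'dir',np.round(a,1))
E
cat > m.py <<'E'
from h import *
T=load('top0.pkl');S=load('scene0.pkl')
Q={}
def do(n,d,c,z,w=2.5):
    q=quad(d,c,w);print(np.round(np.array(q)-c,1).tolist());report(n,[cast(d,p,z) for p in q])
do('ped T',T,uncrop([(351,66),(519,56),(527,219),(360,229)],215,175,5,300),.01,2)
do('mod T',T,uncrop([(628,37),(715,29),(738,244),(650,252)],415,245,4,580),.05,1.5)
do('panel T',T,uncrop([(70,424),(133,553),(75,584),(8,454)],145,245,3,0,400),.01)
do('tray T',T,uncrop([(176,430),(370,437),(366,569),(173,563)],272,240,3,150,400),.025)
do('ped S',S,uncrop([(584,465),(735,457),(774,555),(615,572)],370,260,4,550,310),.01,1.5)
do('cap S',S,uncrop([(645,352),(732,350),(738,367),(650,377)],370,260,4,550,310),.11,1.)
do('mod S',S,uncrop([(352,58),(490,45),(493,231),(340,240)],165,230,6,300),.05,1.5)
do('tray S',S,uncrop([(331,408),(590,405),(604,511),(328,515)],275,242,4,300,380),.025,1)
for n,d,c in(('easel base T',T,uncrop([(59,148),(74,366),(220,358)],330,145,5)),('easel base S',S,uncrop([(252,199),(278,402),(53,418)],240,270,6))):
    print(n,[cast(d,p,.01).round(4) for p in c])
f=uncrop([(101,90),(222,84),(224,337),(106,343)],330,145,5);q=quad(T,f)
for z0 in(.1087,.115):
    for yaw in(.0,.05):
        nrm=np.array([-.5*np.cos(yaw),-.5*np.sin(yaw),.866]);c0=cast(T,(np.mean(q,0)),z0);report('frame',[plane(T,p,c0,nrm) for p in q])
b=uncrop([(120,62),(198,60)],330,145,5);print('board end',[cast(T,p,.1375).round(4) for p in b])
g=uncrop([(60,68),(222,62)],240,270,6);print('frame hi S?',[cast(S,p,.141).round(4) for p in g])
E
python3 m.py
```

```text
[[0.2, -0.4], [0.1, -0.5], [0.1, -0.0], [-0.7, -0.1]]
ped T c [0.638  0.1508 0.01  ] sides [89.7 90.  91.1 89.4] dir [ -87.1 -177.4   92.5    1.7]
[[-0.9, -0.8], [-0.6, -0.8], [0.2, 0.4], [-0.0, 0.4]]
mod T c [ 0.4243 -0.359   0.05  ] sides [ 57.3 140.7  56.9 140.7] dir [ -85.8 -175.9   94.2    4.3]
[[0.5, -1.2], [1.0, 0.8], [-0.6, 1.8], [-0.9, -0.1]]
panel T c [0.4365 0.3444 0.01  ] sides [132.3  61.3 133.8  64.2] dir [-154.   117.8   27.2  -63.6]
[[0.4, 0.1], [-0.1, 0.1], [-0.5, -1.4], [-0.1, -1.6]]
tray T c [ 0.4492 -0.0324  0.025 ] sides [168.1 110.9 165.9 111.1] dir [-93.  176.3  87.1  -2.6]
[[-0.6, 0.1], [-0.4, -0.3], [0.4, -0.7], [0.6, -0.5]]
ped S c [0.6417 0.1504 0.01  ] sides [90.6 89.3 91.  95.6] dir [  91.6    2.9  -84.5 -177.3]
[[-0.3, 0.3], [-0.8, -0.6], [-0.1, 0.8], [0.7, 0.5]]
cap S c [0.6384 0.1508 0.11  ] sides [48.2 21.9 48.2 24.8] dir [  92.3    0.4  -84.4 -179.1]
[[0.5, -0.6], [0.4, -0.2], [0.3, -0.9], [-0.7, -0.2]]
mod S c [ 0.4276 -0.3568  0.05  ] sides [ 58.  141.2  62.  140.7] dir [  94.7    5.6  -85.8 -176.1]
[[0.4, 0.4], [-0.7, 0.6], [-0.7, -0.2], [-0.6, -0
[... 213 characters left out ...]
 0.01  ])]
easel base S [array([ 0.5969, -0.1214,  0.01  ]), array([ 0.7157, -0.1153,  0.01  ]), array([ 0.7184, -0.1954,  0.01  ])]
frame c [ 0.6525 -0.1595  0.1079] sides [ 60.9 132.1  60.9 132.9] dir [ -87.4 -177.    93.3    3. ]
frame c [ 0.6525 -0.1596  0.1079] sides [ 61.1 132.2  61.  132.8] dir [ -87.  -177.    93.5    3. ]
frame c [ 0.651  -0.1588  0.1142] sides [ 60.6 131.3  60.5 132.1] dir [ -87.4 -177.    93.3    3. ]
frame c [ 0.651  -0.1588  0.1142] sides [ 60.8 131.4  60.7 132.1] dir [ -87.  -177.    93.5    3. ]
board end [array([ 0.7221, -0.1371,  0.1375]), array([ 0.7226, -0.1751,  0.1375])]
frame hi S? [array([ 0.6881, -0.1861,  0.141 ]), array([ 0.6886, -0.1305,  0.141 ])]
```

The measurements agree with the given sizes, and the two views agree to about 3 mm:

| Part | Position (m) | Yaw |
|---|---|---|
| Rest | (.6565, -.159, .100) | 3° |
| Pedestal | (.639, .151) | 2.5° |
| Module | (.426, -.358) | 4.2° |
| Panel | (.437, .346) | 26.5° |
| Tray | (.450, -.033) | -3° |

Next is a helper that turns a target pose into move units.

```bash
cat > plan.py <<'E'
import numpy as np
from scipy.spatial.transform import Rotation as Ro
from rig import sensors
A=np.radians
def down(yaw): return Ro.from_euler('xyz',[np.pi,0,A(yaw)])
def slope(yaw):  # tool normal to the board, tool x down the slope
    return Ro.from_euler('z',A(yaw))*Ro.from_euler('y',A(-30))*Ro.from_euler('xyz',[np.pi,0,np.pi])
def rest(x,y,z,o=(.6565,-.159,.100),yaw=3):
    return np.array(o)+(Ro.from_euler('z',A(yaw))*Ro.from_euler('y',A(-30))).apply([x,y,z])
def go(*targets,start=None):
    s=sensors.read_state();p,r=(s['eef_pos'],Ro.from_euler('xyz',s['tool_rot'])) if start is None else start
    print('t %.2f'%s['time_s'],s['eef_pos'].round(4),s['tool_rot'].round(3),'w %.2f'%s['gripper_width'],'j',s['joints'].round(2),'f',s['ft_force'].round(1))
    for P,R in targets:
        print((r.inv().apply(np.array(P)-p)/.5).round(3).tolist(),((r.inv()*R).as_rotvec()/1.5).round(3).tolist())
E
python3 -c "
from plan import *
print(slope(3).as_matrix().round(2))
go(([.50,.15,.33],down(183)))"
```

```text
[[-0.86 -0.05  0.5 ]
 [-0.05  1.    0.03]
 [-0.5   0.   -0.87]]
t 0.10 [0.2763 0.6157 0.2306] [-3.141 -0.     2.72 ] w 1.00 j [ 1.11  0.12  1.44  0.    1.58 -0.04] f [-0.6 -0.2  0.1]
[-0.79, -0.667, -0.198] [-0.001, -0.0, -0.316]
```

Emit:
apply_moves:
  commands:
    - [[-0.79,-0.667,-0.198],[0,0,-0.316]]
    - [[-0.79,-0.667,-0.198],[0,0,-0.316]]
    - [[-0.79,-0.667,-0.198],[0,0,-0.316]]
    - [[-0.79,-0.667,-0.198],[0,0,-0.316]]
    - [[-0.79,-0.667,-0.198],[0,0,-0.316]]
    - [[-0.79,-0.667,-0.198],[0,0,-0.316]]
    - [[-0.79,-0.667,-0.198],[0,0,-0.316]]
    - [[-0.79,-0.667,-0.198],[0,0,-0.316]]
    - [[-0.79,-0.667,-0.198],[0,0,-0.316]]
    - [[-0.79,-0.667,-0.198],[0,0,-0.316]]
  claw: 0

```text
time_s: 1.35
eef_pos: [0.5008, 0.1484, 0.3303]
tool_rot: [-3.141, -0.0, -3.092]
ft_force: [0.2, 0.3, 0.5]
gripper_width: 1.0
gripper_force: 0.0
```

```bash
python3 -c "
from plan import *
go((rest(0,0,.12),slope(3)))"
```

```text
t 1.35 [0.5008 0.1484 0.3303] [-3.141 -0.    -3.092] w 1.00 j [ 0.24 -0.23  1.61 -0.    1.76 -1.38] f [0.2 0.3 0.5]
[-0.161, -0.63, 0.253] [-0.001, -0.349, -0.002]
```

Emit:
apply_moves:
  commands:
    - [[-0.161,-0.63,0.253],[0,-0.349,0]]
    - [[-0.161,-0.63,0.253],[0,-0.349,0]]
    - [[-0.161,-0.63,0.253],[0,-0.349,0]]
    - [[-0.161,-0.63,0.253],[0,-0.349,0]]
    - [[-0.161,-0.63,0.253],[0,-0.349,0]]
    - [[-0.161,-0.63,0.253],[0,-0.349,0]]
    - [[-0.161,-0.63,0.253],[0,-0.349,0]]
    - [[-0.161,-0.63,0.253],[0,-0.349,0]]
    - [[-0.161,-0.63,0.253],[0,-0.349,0]]

```text
time_s: 2.48
eef_pos: [0.5971, -0.1592, 0.2045]
tool_rot: [-3.141, 0.524, -3.088]
ft_force: [-0.6, 0.8, -0.4]
gripper_width: 0.996
gripper_force: 0.0
```

```bash
python3 -c "
from plan import *
from h import *
from rig import imaging
go((rest(0,0,-.003),slope(3)))
a=[]
for n in('top','scene'):
    d=imaging.get_image(n);pickle.dump(d,open(n+'1.pkl','wb'));c=proj(d,rest(0,0,.05)).astype(int);print(n,c)
    a.append(cv2.resize(d['image'][c[1]-60:c[1]+60,c[0]-65:c[0]+65,::-1],None,fx=3,fy=3,interpolation=cv2.INTER_CUBIC))
cv2.imwrite('pics/a1.png',np.hstack(a))
"
```

```text
t 2.48 [ 0.5971 -0.1592  0.2045] [-3.141  0.524 -3.088] w 1.00 j [-0.41 -0.29  1.93  0.26  1.04 -2.11] f [-0.6  0.8 -0.4]
[0.002, -0.006, 0.246] [0.0, 0.001, 0.001]
top [364 193]
scene [262 264]
```

View pics/a1.png

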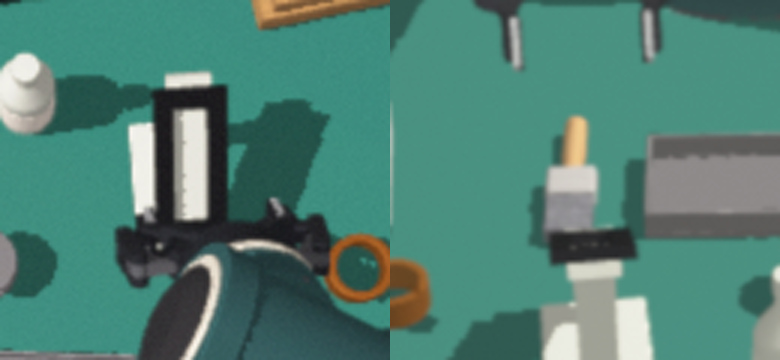

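The fingers straddle the frame: the top crop shows tips either side of it at about (150,215) and (278,208), and the scene crop shows them at (517,67) and (648,60). I descend next.

Emit:
apply_moves:
  commands:
    - [[0.002,-0.006,0.08],[0,0,0]]
    - [[0.002,-0.006,0.16],[0,0,0]]
    - [[0.002,-0.006,0.2],[0,0,0]]
    - [[0.002,-0.006,0.23],[0,0,0]]
    - [[0.002,-0.006,0.246],[0,0,0]]
    - [[0.002,-0.006,0.246],[0,0,0]]

```text
time_s: 3.32
eef_pos: [0.6578, -0.1604, 0.097]
tool_rot: [-3.142, 0.524, -3.089]
ft_force: [0.1, 0.6, 0.7]
gripper_width: 0.999
gripper_force: 0.0
```

Emit:
apply_moves:
  commands:
    - [[0,0,0],[0,0,0]]
    - [[0,0,0],[0,0,0]]
    - [[0,0,0],[0,0,0]]
    - [[0,0,0],[0,0,0]]
    - [[0,0,0],[0,0,0]]
    - [[0,0,0],[0,0,0]]
    - [[0,0,0],[0,0,0]]
    - [[0,0,0],[0,0,0]]
  claw: 1

```text
time_s: 4.32
eef_pos: [0.6578, -0.1605, 0.098]
tool_rot: [-3.141, 0.525, -3.089]
ft_force: [-5.0, 0.9, 5.5]
gripper_width: 0.676
gripper_force: 63.0
```

```bash
python3 -c "
from plan import *
from h import *
S=load('scene1.pkl')
R=slope(3)
for sgn in(1,-1): print(proj(S,np.array([.5971,-.1592,.2045])+R.apply([0,sgn*.0425,-.013])))
print('seen 239.3,226.3 / 283,224')
go((rest(0,0,.05),slope(3)))"
```

```text
[280.78140275 223.99757428]
[240.83727489 226.46672468]
seen 239.3,226.3 / 283,224
t 4.33 [ 0.6578 -0.1605  0.098 ] [-3.141  0.525 -3.089] w 0.68 j [-0.36 -0.08  1.92  0.28  0.83 -2.13] f [-5.   0.9  5.5]
[-0.0, 0.003, -0.105] [-0.0, 0.001, -0.0]
```

Gripped at the expected width with 63 N. Lifting next.

Emit:
apply_moves:
  commands:
    - [[0,0,-0.02],[0,0,0]]
    - [[0,0,-0.06],[0,0,0]]
    - [[0,0,-0.12],[0,0,0]]
    - [[0,0,-0.2],[0,0,0]]
    - [[0,0,-0.3],[0,0,0]]
    - [[0,0,-0.3],[0,0,0]]

```text
time_s: 5.08
eef_pos: [0.5823, -0.1649, 0.2328]
tool_rot: [-3.137, 0.53, -3.088]
ft_force: [1.9, -0.1, -1.7]
gripper_width: 0.678
gripper_force: 65.0
```

```bash
python3 -c "
from plan import *
go(([.48,-.06,.24],down(135)))"
```

```text
t 5.08 [ 0.5823 -0.1649  0.2328] [-3.137  0.53  -3.088] w 0.68 j [-0.43 -0.34  1.92  0.26  1.09 -2.12] f [ 1.9 -0.1 -1.7]
[0.159, 0.22, -0.111] [0.146, 0.333, 0.545]
```

Emit:
apply_moves:
  commands:
    - [[0.159,0.22,-0.111],[0.146,0.333,0.545]]
    - [[0.159,0.22,-0.111],[0.146,0.333,0.545]]
    - [[0.159,0.22,-0.111],[0.146,0.333,0.545]]
    - [[0.159,0.22,-0.111],[0.146,0.333,0.545]]
    - [[0.159,0.22,-0.111],[0.146,0.333,0.545]]
    - [[0.159,0.22,-0.111],[0.146,0.333,0.545]]
    - [[0.159,0.22,-0.111],[0.146,0.333,0.545]]
    - [[0.159,0.22,-0.111],[0.146,0.333,0.545]]

```text
time_s: 6.08
eef_pos: [0.4804, -0.0595, 0.235]
tool_rot: [-3.139, -0.005, 2.358]
ft_force: [0.3, -0.1, -0.1]
gripper_width: 0.677
gripper_force: 65.0
```

```bash
python3 -c "
from plan import *
go(([.45,-.033,.10],down(86.8)))"
```

```text
t 6.08 [ 0.4804 -0.0595  0.235 ] [-3.139 -0.005  2.358] w 0.68 j [-0.18 -0.31  1.83  0.    1.63 -0.96] f [ 0.3 -0.1 -0.1]
[0.079, -0.005, 0.27] [-0.003, -0.003, 0.562]
```

Emit:
apply_moves:
  commands:
    - [[0.079,-0.005,0.0],[0,0,0.562]]
    - [[0.079,-0.005,0.0],[0,0,0.562]]
    - [[0.079,-0.005,0.05],[0,0,0.562]]
    - [[0.079,-0.005,0.1],[0,0,0.562]]
    - [[0.079,-0.005,0.15],[0,0,0.562]]
    - [[0.079,-0.005,0.2],[0,0,0.562]]
    - [[0.079,-0.005,0.25],[0,0,0.562]]
    - [[0.079,-0.005,0.27],[0,0,0.562]]
    - [[0.079,-0.005,0.27],[0,0,0.562]]

```text
time_s: 7.2
eef_pos: [0.4499, -0.0329, 0.1004]
tool_rot: [-3.135, -0.002, 1.514]
ft_force: [0.4, 0.1, -0.7]
gripper_width: 0.682
gripper_force: 65.0
```

```bash
python3 -c "
from plan import *
from h import *
from rig import imaging
go(([.45,-.033,.004],down(86.8)))
a=[]
for n in('top','scene'):
    d=imaging.get_image(n);c=proj(d,[.45,-.033,.06]).astype(int)
    a.append(cv2.resize(d['image'][c[1]-60:c[1]+60,c[0]-65:c[0]+65,::-1],None,fx=3,fy=3,interpolation=cv2.INTER_CUBIC))
cv2.imwrite('pics/a2.png',np.hstack(a))
"
```

```text
t 7.20 [ 0.4499 -0.0329  0.1004] [-3.135e+00 -2.000e-03  1.514e+00] w 0.68 j [-0.13 -0.32  2.06  0.    1.41 -0.07] f [ 0.4  0.1 -0.7]
[-0.0, 0.002, 0.193] [-0.004, -0.001, -0.0]
```

View pics/a2.png

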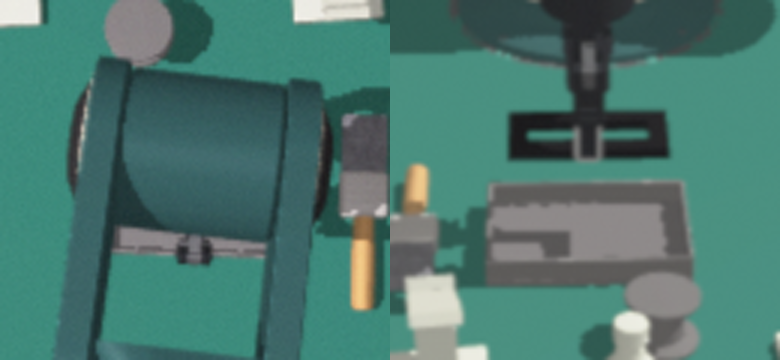

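The scene crop shows the frame level and centred above the tray, at (588,135) against the tray's (590,230). I lower gently.

Emit:
apply_moves:
  commands:
    - [[0,0,0.06],[0,0,0]]
    - [[0,0,0.12],[0,0,0]]
    - [[0,0,0.16],[0,0,0]]
    - [[0,0,0.18],[0,0,0]]
    - [[0,0,0.188],[0,0,0]]
    - [[0,0,0.192],[0,0,0]]
    - [[0,0,0.194],[0,0,0]]
    - [[0,0,0.194],[0,0,0]]

```text
time_s: 8.3
eef_pos: [0.4496, -0.0328, 0.0036]
tool_rot: [-3.135, -0.002, 1.514]
ft_force: [0.7, -0.5, -0.9]
gripper_width: 0.677
gripper_force: 65.0
```

Emit:
apply_moves:
  commands:
    - [[0,0,0.001],[0,0,0]]
    - [[0,0,0.003],[0,0,0]]
    - [[0,0,0.004],[0,0,0]]

```text
time_s: 8.68
eef_pos: [0.4494, -0.0327, 0.0012]
tool_rot: [-3.135, -0.002, 1.514]
ft_force: [-0.4, 0.0, -1.1]
gripper_width: 0.683
gripper_force: 65.1
```

Emit:
apply_moves:
  commands:
    - [[0,0,0.001],[0,0,0]]
    - [[0,0,0.002],[0,0,0]]
    - [[0,0,0.003],[0,0,0]]

```text
time_s: 9.05
eef_pos: [0.4495, -0.0327, 0.001]
tool_rot: [-3.135, -0.002, 1.514]
ft_force: [-15.1, 2.7, 24.9]
gripper_width: 0.675
gripper_force: 67.8
```

Emit:
apply_moves:
  commands:
    - [[0,0,0.001],[0,0,0]]
    - [[0,0,0.002],[0,0,0]]
    - [[0,0,0.003],[0,0,0]]

```text
time_s: 9.43
eef_pos: [0.4496, -0.0327, 0.0007]
tool_rot: [-3.135, -0.002, 1.514]
ft_force: [-27.9, 4.4, 45.7]
gripper_width: 0.679
gripper_force: 70.2
```

Contact is confirmed at the predicted height. I ease off and open partly, because of the tray walls.

Emit:
apply_moves:
  commands:
    - [[0,0,-0.003],[0,0,0]]
    - [[0,0,-0.004],[0,0,0]]

```text
time_s: 9.68
eef_pos: [0.4496, -0.0327, 0.0011]
tool_rot: [-3.135, -0.002, 1.514]
ft_force: [-4.2, 1.5, 6.5]
gripper_width: 0.679
gripper_force: 65.9
```

Emit:
apply_moves:
  commands:
    - [[0,0,0],[0,0,0]]
    - [[0,0,0],[0,0,0]]
    - [[0,0,0],[0,0,0]]
    - [[0,0,0],[0,0,0]]
  claw: 0.22

```text
time_s: 10.18
eef_pos: [0.4493, -0.0327, 0.0002]
tool_rot: [-3.135, -0.002, 1.514]
ft_force: [-0.3, 0.9, 0.3]
gripper_width: 0.783
gripper_force: 0.0
```

Emit:
apply_moves:
  commands:
    - [[0,0,-0.02],[0,0,0]]
    - [[0,0,-0.06],[0,0,0]]
    - [[0,0,-0.18],[0,0,0]]
    - [[0,0,-0.3],[0,0,0]]
    - [[0,0,-0.4],[0,0,0]]
    - [[0,0,-0.4],[0,0,0]]

```text
time_s: 10.92
eef_pos: [0.4519, -0.0334, 0.2051]
tool_rot: [3.141, -0.002, 1.514]
ft_force: [-0.7, -0.6, -0.8]
gripper_width: 0.78
gripper_force: 0.0
```

```bash
python3 -c "
from plan import *
go(([.437,.346,.15],down(26.5)),([.437,.346,-.003],down(26.5)))"
```

```text
t 10.93 [ 0.4519 -0.0334  0.2051] [ 3.141e+00 -2.000e-03  1.514e+00] w 0.78 j [-0.13 -0.38  1.93  0.    1.59 -0.07] f [-0.7 -0.6 -0.8]
[0.756, -0.073, 0.111] [-0.001, -0.001, 0.701]
[0.755, -0.073, 0.417] [-0.001, -0.001, 0.701]
```

Emit:
apply_moves:
  commands:
    - [[0.756,-0.073,0.05],[0,0,0.701]]
    - [[0.756,-0.073,0.05],[0,0,0.701]]
    - [[0.756,-0.073,0.05],[0,0,0.701]]
    - [[0.756,-0.073,0.111],[0,0,0.701]]
    - [[0.756,-0.073,0.111],[0,0,0.701]]
    - [[0.756,-0.073,0.111],[0,0,0.701]]
    - [[0.756,-0.073,0.111],[0,0,0.701]]
    - [[0.756,-0.073,0.111],[0,0,0.701]]
    - [[0.756,-0.073,0.111],[0,0,0.701]]
  claw: 0

```text
time_s: 12.05
eef_pos: [0.4351, 0.346, 0.1453]
tool_rot: [-3.137, 0.006, 0.464]
ft_force: [1.1, 0.6, 0.1]
gripper_width: 0.997
gripper_force: 0.0
```

```bash
python3 -c "
from plan import *
from h import *
from rig import imaging
T=load('top0.pkl');S=load('scene0.pkl')
# panel hull from dark/violet mask (top)
for d,b,nm in((T,(140,240,60,80),'T'),(S,(425,238,65,37),'S')):
    x,y,w,h=b;im=d['image'][y:y+h,x:x+w].astype(int);m=((im[:,:,1]<45)&(im[:,:,2]>=im[:,:,1]-8)).astype('u1')
    n,l,st,ce=cv2.connectedComponentsWithStats(m);k=1+st[1:,4].argmax();v=((l==k)&(im[:,:,2]>im[:,:,1]+15)).astype('u1')
    c=max(cv2.findContours(v,0,1)[0],key=len)
    v=cv2.morphologyEx(v,cv2.MORPH_CLOSE,np.ones((5,5)));c=max(cv2.findContours(v,0,1)[0],key=len)
    r=cv2.boxPoints(cv2.minAreaRect(c))+[x,y];print(nm,st[k]);report('cells',[cast(d,p,.01) for p in r])
go(([.437,.346,-.003],down(26.5)))
d=imaging.get_image('scene');cv2.imwrite('pics/a3.png',cv2.resize(d['image'][180:300,250:510,::-1],None,fx=3,fy=3,interpolation=cv2.INTER_CUBIC))
"
```

```text
T [   9   14   41   52 1080]
cells c [0.4372 0.3461 0.01  ] sides [ 52.2 119.9  51.7 119.6] dir [ -63.8 -153.   115.9   27.2]
S [ 11   7  50  27 609]
cells c [0.4386 0.3447 0.01  ] sides [ 61.6 141.3  56.1 135.7] dir [ 148.1   28.1  -35.3 -150.5]
t 12.05 [0.4351 0.346  0.1453] [-3.137  0.006  0.464] w 1.00 j [ 0.62 -0.11  1.8   0.01  1.45  1.73] f [1.1 0.6 0.1]
[0.005, 0.003, 0.297] [-0.003, 0.004, 0.001]
```

View pics/a3.png

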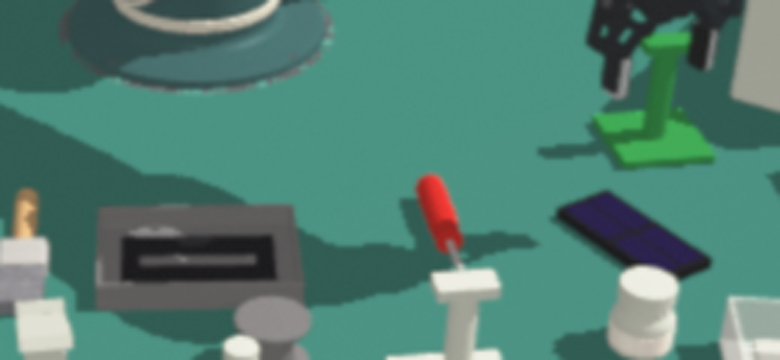

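The frame lies flat in the tray, in the crop at (200,258). The panel centre is confirmed at (.437, .346), yaw 27°. I descend to grasp it.

Emit:
apply_moves:
  commands:
    - [[0.005,0.001,0.08],[-0.003,0.004,-0.005]]
    - [[0.005,0.001,0.16],[-0.003,0.004,-0.005]]
    - [[0.005,0.001,0.22],[-0.003,0.004,-0.005]]
    - [[0.005,0.001,0.26],[-0.003,0.004,-0.005]]
    - [[0.005,0.001,0.285],[-0.003,0.004,-0.005]]
    - [[0.005,0.001,0.294],[-0.003,0.004,-0.005]]
    - [[0.005,0.001,0.294],[-0.003,0.004,-0.005]]

```text
time_s: 12.98
eef_pos: [0.4372, 0.3475, -0.0007]
tool_rot: [-3.141, -0.002, 0.47]
ft_force: [-0.5, -0.0, 0.0]
gripper_width: 1.0
gripper_force: 0.0
```

Emit:
apply_moves:
  commands:
    - [[0,0,0],[0,0,0]]
    - [[0,0,0],[0,0,0]]
    - [[0,0,0],[0,0,0]]
    - [[0,0,0],[0,0,0]]
    - [[0,0,0],[0,0,0]]
    - [[0,0,0],[0,0,0]]
    - [[0,0,0],[0,0,0]]
  claw: 1

```text
time_s: 13.85
eef_pos: [0.4373, 0.3478, 0.0001]
tool_rot: [-3.141, -0.003, 0.47]
ft_force: [-2.5, -1.7, 9.8]
gripper_width: 0.679
gripper_force: 63.5
```

Emit:
apply_moves:
  commands:
    - [[0,0,-0.01],[0,0,0]]
    - [[0,0,-0.05],[0,0,0]]
    - [[0,0,-0.15],[0,0,0]]
    - [[0,0,-0.27],[0,0,0]]
    - [[0,0,-0.39],[0,0,0]]
    - [[0,0,-0.5],[0,0,0]]
    - [[0,0,-0.5],[0,0,0]]

```text
time_s: 14.72
eef_pos: [0.4375, 0.3477, 0.2552]
tool_rot: [-3.14, -0.009, 0.47]
ft_force: [0.5, 0.8, -1.4]
gripper_width: 0.679
gripper_force: 64.7
```

```bash
python3 -c "
from plan import *
go(([.50,.08,.27],down(3)),(rest(0,0,.13),slope(3)*down(0)*Ro.from_euler('x',np.pi)*Ro.from_euler('z',np.pi)))
print((slope(3)*Ro.from_euler('z',np.pi)).as_matrix().round(2))"
```

```text
t 14.72 [0.4375 0.3477 0.2552] [-3.14  -0.009  0.47 ] w 0.68 j [ 0.63 -0.15  1.67  0.    1.62  1.73] f [ 0.5  0.8 -1.4]
[-0.131, 0.534, -0.032] [-0.003, -0.006, 0.278]
[-0.188, 1.049, 0.081] [-0.075, 0.338, 0.271]
[[ 0.86  0.05  0.5 ]
 [ 0.05 -1.    0.03]
 [ 0.5  -0.   -0.87]]
```

Emit:
apply_moves:
  commands:
    - [[-0.131,0.534,-0.032],[0,-0.006,0.278]]
    - [[-0.131,0.534,-0.032],[0,-0.006,0.278]]
    - [[-0.131,0.534,-0.032],[0,-0.006,0.278]]
    - [[-0.131,0.534,-0.032],[0,-0.006,0.278]]
    - [[-0.131,0.534,-0.032],[0,-0.006,0.278]]
    - [[-0.131,0.534,-0.032],[0,-0.006,0.278]]

```text
time_s: 15.48
eef_pos: [0.4991, 0.0777, 0.2644]
tool_rot: [3.141, 0.008, 0.05]
ft_force: [-0.0, 0.4, -1.8]
gripper_width: 0.674
gripper_force: 64.7
```

```bash
python3 -c "
from plan import *
go((rest(0.006,0,.10),slope(3)*Ro.from_euler('z',np.pi)))"
```

```text
t 15.47 [0.4991 0.0777 0.2644] [3.141 0.008 0.05 ] w 0.67 j [ 0.1  -0.26  1.74 -0.    1.67  1.62] f [-0.   0.4 -1.8]
[0.202, 0.489, 0.148] [0.001, 0.355, -0.001]
```

Emit:
apply_moves:
  commands:
    - [[0.202,0.489,0.06],[0,0.355,0]]
    - [[0.202,0.489,0.06],[0,0.355,0]]
    - [[0.202,0.489,0.06],[0,0.355,0]]
    - [[0.202,0.489,0.1],[0,0.355,0]]
    - [[0.202,0.489,0.148],[0,0.355,0]]
    - [[0.202,0.489,0.148],[0,0.355,0]]
    - [[0.202,0.489,0.148],[0,0.355,0]]
    - [[0.202,0.489,0.148],[0,0.355,0]]

```text
time_s: 16.48
eef_pos: [0.6127, -0.1584, 0.1917]
tool_rot: [3.14, -0.527, 0.055]
ft_force: [0.3, 0.8, -1.3]
gripper_width: 0.678
gripper_force: 64.8
```

```bash
python3 -c "
from plan import *
from h import *
from rig import imaging
go((rest(0.006,0,.02),slope(3)*Ro.from_euler('z',np.pi)))
a=[]
for n in('top','scene'):
    d=imaging.get_image(n);c=proj(d,rest(0,0,.05)).astype(int);pickle.dump(d,open(n+'4.pkl','wb'));print(n,c-[65,60])
    a.append(cv2.resize(d['image'][c[1]-60:c[1]+60,c[0]-65:c[0]+65,::-1],None,fx=3,fy=3,interpolation=cv2.INTER_CUBIC))
cv2.imwrite('pics/a4.png',np.hstack(a))
"
```

```text
t 16.48 [ 0.6127 -0.1584  0.1917] [ 3.14  -0.527  0.055] w 0.68 j [-0.39 -0.25  1.92  0.26  1.01  1.04] f [ 0.3  0.8 -1.3]
[-0.004, 0.006, 0.163] [0.0, -0.002, 0.002]
top [299 133]
scene [197 204]
```

View pics/a4.png

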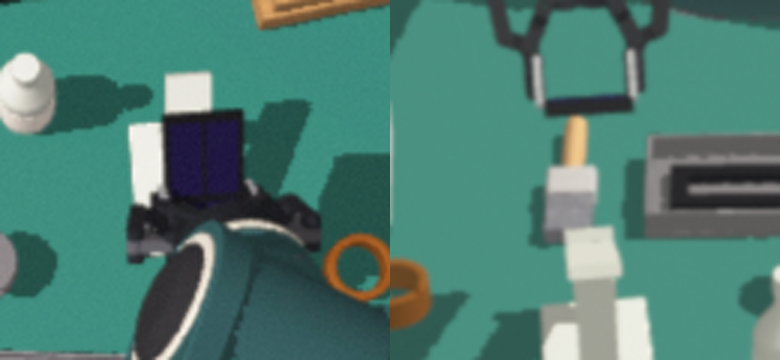

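```bash
python3 -c "
from plan import *
from h import *
T=load('top4.pkl');S=load('scene4.pkl');g=cv2.cvtColor(T['image'],cv2.COLOR_RGB2GRAY).astype('f4')
def u(p): return uncrop([p],299,133,3)[0]
R0=Ro.from_euler('z',A(3))*Ro.from_euler('y',A(-30));O=np.array([.6565,-.159,.1]);n=R0.as_matrix()[:,2]
tcp=np.array([.6127,-.1584,.1917]);print('tcp rest',R0.inv().apply(tcp-O).round(4))
a,b,c,e=map(u,[(163,118),(241,111),(242,190),(165,195)])
l1,l2,l3=edge(g,a,b),edge(g,b,c),edge(g,e,a)
for p in(inter(l1,l3),inter(l1,l2)): print('panel hi corner',R0.inv().apply(plane(T,p,tcp+.010*n,n)-O).round(4))
for l in(l3,l2):
  q=[R0.inv().apply(plane(T,l[2:]+k*l[:2],tcp+.010*n,n)-O) for k in(-10,10)];print('edge',np.round(q,4),np.degrees(np.arctan2(*(q[1]-q[0])[1::-1])).round(2))
a,b,c,e=map(u,[(165,74),(211,72),(213,112),(168,114)])
l1,l2,l3=edge(g,a,b),edge(g,b,c),edge(g,e,a)
for p in(inter(l1,l3),inter(l1,l2)): print('board hi corner',R0.inv().apply(plane(T,p,O,n)-O).round(4))
for l in(l3,l2):
  q=[R0.inv().apply(plane(T,l[2:]+k*l[:2],O,n)-O) for k in(-5,5)];print('bedge',np.round(q,4))
v=lambda p:uncrop([p],197,204,3,390)[0]
for p in((564,232),(611,230)): P=plane(S,v(p),O,n); print('S ',R0.inv().apply(P-O).round(4), R0.inv().apply(cast(S,v(p),.1375)-O).round(4))
for p in((545,102),(634,97)): print('S panel y',R0.inv().apply(cast(S,v(p),.2255)-O).round(4))
"
```

```text
tcp rest [0.008  0.0029 0.1013]
panel hi corner [0.074  0.0345 0.1113]
panel hi corner [ 0.0748 -0.0258  0.1113]
edge [[0.0661 0.0344 0.1113]
 [0.0196 0.0338 0.1113]] -179.2
edge [[ 0.0657 -0.0259  0.1113]
 [ 0.0192 -0.0264  0.1113]] -179.45
board hi corner [0.0756 0.0187 0.    ]
board hi corner [ 0.0754 -0.019  -0.    ]
bedge [[ 0.0717  0.0188  0.    ]
 [ 0.0469  0.0193 -0.    ]]
bedge [[ 0.0689 -0.019   0.    ]
 [ 0.044  -0.0189  0.    ]]
S  [-0.1534 -0.0176  0.    ] [ 0.042  -0.0183  0.0191]
S  [-0.142   0.0196 -0.    ] [0.0434 0.014  0.0182]
S panel y [ 0.0607 -0.0253  0.1099]
S panel y [0.0615 0.0349 0.1094]
```

The board matches the model in the top view: high end at x = 75.5 mm, edges at y = ±19 mm. The panel sits about 1.4 mm further up the slope and to +y than the TCP, with about 0.6° of yaw. I apply those corrections.

```bash
python3 -c "
from plan import *
go((rest(0.004,-.001,.006),slope(2.6)*Ro.from_euler('z',np.pi)))"
```

```text
t 16.57 [ 0.6126 -0.1587  0.1913] [ 3.14  -0.526  0.055] w 0.68 j [-0.39 -0.25  1.92  0.26  1.01  1.04] f [ 0.1 -0.2 -0.3]
[-0.008, 0.007, 0.19] [-0.002, -0.002, 0.005]
```

Emit:
apply_moves:
  commands:
    - [[-0.008,0.007,0.06],[-0.001,-0.002,0.005]]
    - [[-0.008,0.007,0.12],[-0.001,-0.002,0.005]]
    - [[-0.008,0.007,0.16],[-0.001,-0.002,0.005]]
    - [[-0.008,0.007,0.18],[-0.001,-0.002,0.005]]
    - [[-0.008,0.007,0.19],[-0.001,-0.002,0.005]]
    - [[-0.008,0.007,0.19],[-0.001,-0.002,0.005]]
    - [[-0.008,0.007,0.19],[-0.001,-0.002,0.005]]

```text
time_s: 17.45
eef_pos: [0.6567, -0.1609, 0.1066]
tool_rot: [-3.14, -0.523, 0.045]
ft_force: [-0.8, 0.3, -0.3]
gripper_width: 0.676
gripper_force: 64.8
```

```bash
python3 -c "
from plan import *
from rig import sensors
R0=Ro.from_euler('z',A(3))*Ro.from_euler('y',A(-30));O=np.array([.6565,-.159,.1]);s=sensors.read_state();print(R0.inv().apply(s['eef_pos']-O).round(4),R0.inv().apply(s['ft_force']).round(1))
go((rest(-.001,-.001,.003),slope(2.6)*Ro.from_euler('z',np.pi)))"
```

```text
[ 0.0034 -0.0019  0.0057] [-0.8  0.4  0.2]
t 17.45 [ 0.6567 -0.1609  0.1066] [-3.14  -0.523  0.045] w 0.68 j [-0.36 -0.09  1.92  0.27  0.84  1.03] f [-0.8  0.3 -0.3]
[-0.009, -0.002, 0.005] [-0.001, 0.001, -0.0]
```

Emit:
apply_moves:
  commands:
    - [[0,-0.001,0.003],[0,0,0]]
    - [[-0.002,-0.001,0.006],[0,0,0]]
    - [[-0.004,-0.001,0.006],[0,0,0]]
    - [[-0.006,-0.001,0.006],[0,0,0]]
    - [[-0.006,-0.001,0.006],[0,0,0]]

```text
time_s: 18.08
eef_pos: [0.6556, -0.1603, 0.1019]
tool_rot: [-3.14, -0.522, 0.045]
ft_force: [1.4, 0.4, 0.7]
gripper_width: 0.674
gripper_force: 64.8
```

Emit:
apply_moves:
  commands:
    - [[-0.002,0,0],[0,0,0]]
    - [[-0.003,0,0],[0,0,0]]
    - [[-0.003,0,0],[0,0,0]]

```text
time_s: 18.45
eef_pos: [0.6552, -0.1603, 0.1023]
tool_rot: [-3.14, -0.525, 0.045]
ft_force: [8.3, 2.9, 2.6]
gripper_width: 0.675
gripper_force: 64.7
```

Ledge contact is felt, with about 8 N along the slope. Now I lower onto the board.

Emit:
apply_moves:
  commands:
    - [[0,0,0.002],[0,0,0]]
    - [[0,0,0.003],[0,0,0]]
    - [[0,0,0.004],[0,0,0]]
    - [[0,0,0.004],[0,0,0]]

```text
time_s: 18.95
eef_pos: [0.6561, -0.1604, 0.1009]
tool_rot: [-3.14, -0.525, 0.045]
ft_force: [1.6, 3.0, 8.1]
gripper_width: 0.672
gripper_force: 65.6
```

Emit:
apply_moves:
  commands:
    - [[0,0,0.001],[0,0,0]]
    - [[0,0,0.002],[0,0,0]]
    - [[0,0,0.002],[0,0,0]]

```text
time_s: 19.32
eef_pos: [0.6562, -0.1604, 0.1008]
tool_rot: [-3.14, -0.524, 0.045]
ft_force: [-16.5, 3.5, 20.6]
gripper_width: 0.678
gripper_force: 67.8
```

Emit:
apply_moves:
  commands:
    - [[0,0,-0.002],[0,0,0]]
    - [[0,0,-0.002],[0,0,0]]

```text
time_s: 19.58
eef_pos: [0.6561, -0.1605, 0.1009]
tool_rot: [-3.14, -0.525, 0.045]
ft_force: [1.3, 1.7, 7.6]
gripper_width: 0.678
gripper_force: 65.6
```

Emit:
apply_moves:
  commands:
    - [[0,0,0],[0,0,0]]
    - [[0,0,0],[0,0,0]]
    - [[0,0,0],[0,0,0]]
    - [[0,0,0],[0,0,0]]
    - [[0,0,0],[0,0,0]]
  claw: 0.15

```text
time_s: 20.2
eef_pos: [0.6551, -0.1603, 0.099]
tool_rot: [-3.14, -0.522, 0.045]
ft_force: [-0.8, -0.1, -0.2]
gripper_width: 0.845
gripper_force: 0.0
```

Emit:
apply_moves:
  commands:
    - [[0,0,-0.02],[0,0,0]]
    - [[0,0,-0.06],[0,0,0]]
    - [[0,0,-0.14],[0,0,0]]
    - [[0,0,-0.24],[0,0,0]]
    - [[0,0,-0.34],[0,0,0]]
    - [[0,0,-0.34],[0,0,0]]

```text
time_s: 20.95
eef_pos: [0.5699, -0.165, 0.2529]
tool_rot: [3.139, -0.529, 0.046]
ft_force: [-0.1, -0.6, -0.0]
gripper_width: 0.851
gripper_force: 0.0
```

```bash
python3 -c "
from plan import *
go(([.426,-.358,.20],down(4.2)))"
```

```text
t 20.95 [ 0.5699 -0.165   0.2529] [ 3.139 -0.529  0.046] w 0.85 j [-0.44 -0.37  1.91  0.26  1.14  1.03] f [-0.1 -0.6 -0. ]
[-0.317, 0.373, -0.062] [0.006, -0.353, -0.018]
```

Emit:
apply_moves:
  commands:
    - [[-0.317,0.373,-0.062],[0.006,-0.353,-0.018]]
    - [[-0.317,0.373,-0.062],[0.006,-0.353,-0.018]]
    - [[-0.317,0.373,-0.062],[0.006,-0.353,-0.018]]
    - [[-0.317,0.373,-0.062],[0.006,-0.353,-0.018]]
    - [[-0.317,0.373,-0.062],[0.006,-0.353,-0.018]]
    - [[-0.317,0.373,-0.062],[0.006,-0.353,-0.018]]
    - [[-0.317,0.373,-0.062],[0.006,-0.353,-0.018]]
  claw: 0

```text
time_s: 21.82
eef_pos: [0.4269, -0.3569, 0.1947]
tool_rot: [-3.139, 0.007, 0.075]
ft_force: [1.2, 0.6, -0.3]
gripper_width: 0.999
gripper_force: 0.0
```

```bash
python3 -c "
from plan import *
from h import *
from rig import imaging
go(([.426,-.358,.016],down(4.2)))
a=[]
for n in('top','scene'):
    d=imaging.get_image(n);c=proj(d,rest(0,0,.01)).astype(int);pickle.dump(d,open(n+'5.pkl','wb'));print(n,c-[32,40])
    a.append(cv2.resize(d['image'][c[1]-40:c[1]+40,c[0]-32:c[0]+33,::-1],None,fx=6,fy=6,interpolation=cv2.INTER_CUBIC))
cv2.imwrite('pics/a5.png',np.hstack(a))
"
```

```text
t 21.82 [ 0.4269 -0.3569  0.1947] [-3.139  0.007  0.075] w 1.00 j [-0.74 -0.13  1.74 -0.    1.53  0.76] f [ 1.2  0.6 -0.3]
[0.001, 0.003, 0.357] [-0.002, 0.005, 0.001]
top [330 148]
scene [231 242]
```

View pics/a5.png

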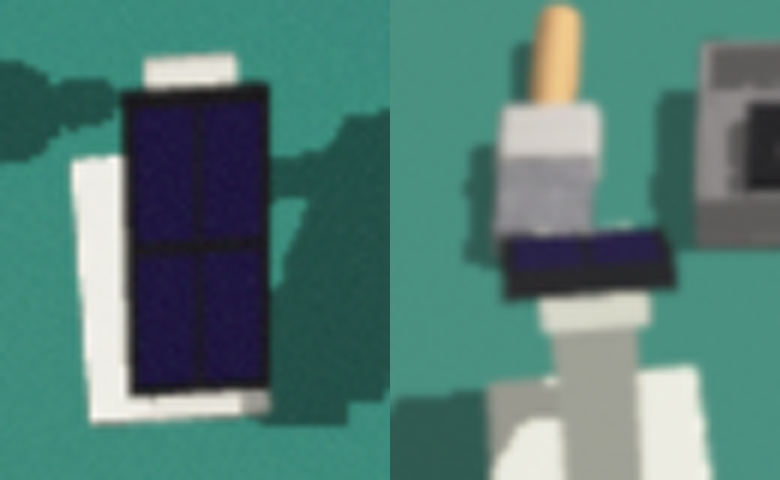

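The panel is on the easel, cells up, at (197,240) in the top crop, with its low end at the ledge. I check its fit numerically, along with the module's position.

```bash
python3 -c "
from plan import *
from h import *
T=load('top5.pkl')
R0=Ro.from_euler('z',A(3))*Ro.from_euler('y',A(-30));O=np.array([.6565,-.159,.1]);n=R0.as_matrix()[:,2]
q=quad(T,uncrop([(122,93),(268,86),(268,386),(130,395)],330,148,6))
print('panel now');P=[R0.inv().apply(plane(T,p,O+.01*n,n)-O) for p in q];report('',P);print(np.round(P,4))
T=load('top0.pkl');q=quad(T,uncrop([(101,90),(222,84),(224,337),(106,343)],330,145,5))
print('frame at start');P=[R0.inv().apply(plane(T,p,O+.01*n,n)-O) for p in q];report('',P);print(np.round(P,4))
T=load('top5.pkl');g=cv2.cvtColor(T['image'],cv2.COLOR_RGB2GRAY).astype('f4');u=lambda p:uncrop([p],330,148,6)[0]
a,b,c,e=map(u,[(143,58),(237,53),(239,84),(145,90)])
l1,l2,l3=edge(g,a,b,1.5),edge(g,b,c,1.5),edge(g,e,a,1.5)
for p in(inter(l1,l3),inter(l1,l2)): print('board hi corner',R0.inv().apply(plane(T,p,O,n)-O).round(4))
"
```

```text
panel now
 c [-0.0001 -0.0007  0.01  ] sides [ 60.4 131.4  59.8 132.6] dir [-90.8 179.9  90.3   0.2]
[[ 0.0663  0.0295  0.01  ]
 [ 0.0655 -0.0309  0.01  ]
 [-0.0659 -0.0306  0.01  ]
 [-0.0662  0.0292  0.01  ]]
frame at start
 c [ 0.0008 -0.0002  0.01  ] sides [ 61.1 132.   61.  132.7] dir [ -90.  -180.    90.6    0. ]
[[ 0.067   0.0304  0.01  ]
 [ 0.067  -0.0307  0.01  ]
 [-0.0651 -0.0307  0.01  ]
 [-0.0657  0.0303  0.01  ]]
board hi corner [ 0.0756  0.0187 -0.    ]
board hi corner [ 0.0756 -0.0181  0.    ]
```

Emit:
apply_moves:
  commands:
    - [[0.001,0.003,0.1],[-0.002,0.005,0.001]]
    - [[0.001,0.003,0.2],[-0.002,0.005,0.001]]
    - [[0.001,0.003,0.27],[-0.002,0.005,0.001]]
    - [[0.001,0.003,0.32],[-0.002,0.005,0.001]]
    - [[0.001,0.003,0.35],[-0.002,0.005,0.001]]
    - [[0.001,0.003,0.357],[-0.002,0.005,0.001]]
    - [[0.001,0.003,0.357],[-0.002,0.005,0.001]]

```text
time_s: 22.8
eef_pos: [0.4259, -0.3587, 0.0164]
tool_rot: [3.141, -0.0, 0.073]
ft_force: [0.0, 0.4, -0.4]
gripper_width: 1.007
gripper_force: 0.0
```

Emit:
apply_moves:
  commands:
    - [[0,0,0],[0,0,0]]
    - [[0,0,0],[0,0,0]]
    - [[0,0,0],[0,0,0]]
    - [[0,0,0],[0,0,0]]
    - [[0,0,0],[0,0,0]]
    - [[0,0,0],[0,0,0]]
    - [[0,0,0],[0,0,0]]
  claw: 1

```text
time_s: 23.68
eef_pos: [0.426, -0.359, 0.0167]
tool_rot: [3.141, -0.001, 0.072]
ft_force: [-0.1, -0.2, 6.3]
gripper_width: 0.645
gripper_force: 65.1
```

The panel is within 1 mm and 0.3° of centred and square. The module is gripped, so I lift it.

Emit:
apply_moves:
  commands:
    - [[0,0,-0.01],[0,0,0]]
    - [[0,0,-0.04],[0,0,0]]
    - [[0,0,-0.1],[0,0,0]]
    - [[0,0,-0.2],[0,0,0]]
    - [[0,0,-0.3],[0,0,0]]
    - [[0,0,-0.4],[0,0,0]]
    - [[0,0,-0.5],[0,0,0]]
    - [[0,0,-0.5],[0,0,0]]

```text
time_s: 24.68
eef_pos: [0.4262, -0.3592, 0.2709]
tool_rot: [3.137, -0.004, 0.072]
ft_force: [0.9, -0.2, -3.6]
gripper_width: 0.647
gripper_force: 65.0
```

```bash
python3 -c "
from plan import *
go(([.50,-.05,.27],down(3)),([.639,.151,.23],down(2.5)))"
```

```text
t 24.68 [ 0.4262 -0.3592  0.2709] [ 3.137 -0.004  0.072] w 0.65 j [-0.75 -0.15  1.64  0.    1.64  0.75] f [ 0.9 -0.2 -3.6]
[0.192, -0.606, -0.0] [0.003, -0.003, 0.013]
[0.498, -0.987, 0.08] [0.003, -0.003, 0.019]
```

Emit:
apply_moves:
  commands:
    - [[0.498,-0.987,0.0],[0.003,-0.003,0.019]]
    - [[0.498,-0.987,0.0],[0.003,-0.003,0.019]]
    - [[0.498,-0.987,0.0],[0.003,-0.003,0.019]]
    - [[0.498,-0.987,0.0],[0.003,-0.003,0.019]]
    - [[0.498,-0.987,0.0],[0.003,-0.003,0.019]]
    - [[0.498,-0.987,0.0],[0.003,-0.003,0.019]]
    - [[0.498,-0.987,0.0],[0.003,-0.003,0.019]]
    - [[0.498,-0.987,0.0],[0.003,-0.003,0.019]]
    - [[0.498,-0.987,0.04],[0.003,-0.003,0.019]]
    - [[0.498,-0.987,0.08],[0.003,-0.003,0.019]]

```text
time_s: 25.92
eef_pos: [0.6383, 0.1546, 0.2235]
tool_rot: [-3.136, 0.007, 0.047]
ft_force: [-1.2, 0.1, -4.3]
gripper_width: 0.646
gripper_force: 65.5
```

```bash
python3 -c "
from plan import *
from h import *
from rig import imaging
go(([.639,.151,.17],down(2.5)))
a=[]
for n in('top','scene'):
    d=imaging.get_image(n);c=proj(d,[.639,.151,.18]).astype(int);pickle.dump(d,open(n+'6.pkl','wb'));print(n,c-[32,40])
    a.append(cv2.resize(d['image'][c[1]-40:c[1]+40,c[0]-32:c[0]+33,::-1],None,fx=6,fy=6,interpolation=cv2.INTER_CUBIC))
cv2.imwrite('pics/a6.png',np.hstack(a))
"
```

```text
t 25.93 [0.6383 0.1546 0.2235] [-3.136  0.007  0.047] w 0.65 j [0.2  0.08 1.49 0.01 1.58 1.72] f [-1.2  0.1 -4.3]
[0.002, 0.008, 0.107] [-0.003, 0.005, 0.002]
top [199 148]
scene [375 205]
```

View pics/a6.png

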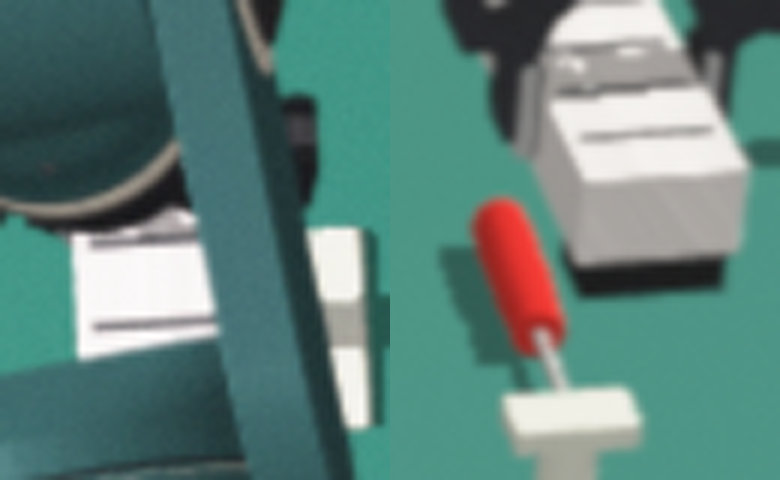

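The scene crop shows the module held level above the pedestal, with its front top edge from (583,182) to (748,168) and the cap's top face at (570,405). I compare the two in the same camera.

```bash
cat > cap.py <<'E'
from h import *
S=load('scene6.pkl');g=cv2.cvtColor(S['image'],cv2.COLOR_RGB2GRAY).astype('f4')
u=lambda p:uncrop([p],375,205,6,390)[0]
a,b,c,e,f=map(u,[(583,182),(748,168),(740,250),(580,265),(545,110)])
lt,lr,lb,ll=edge(g,a,b,1.5),edge(g,b,c,1.5),edge(g,c,e,1.5),edge(g,e,a,1.5)
top=[inter(lt,ll),inter(lt,lr)];bot=[inter(lb,ll),inter(lb,lr)]
for z,P in((.2568,top),(.2228,bot)):
    P=[cast(S,p,z) for p in P];print('front edge',np.round(P,4),'mid',np.mean(P,0).round(4),'len',np.linalg.norm(P[1]-P[0]).round(4),'dir',np.degrees(np.arctan2(*(P[1]-P[0])[1::-1])).round(2))
q=[u(p) for p in[(503,398),(628,388),(642,420),(517,435)]]
for w in(1,1.5):report('cap',[cast(S,p,.11) for p in quad(S,q,w)])
report('cap manual',[cast(S,p,.11) for p in q])
E
python3 cap.py
```

```text
front edge [[0.718  0.127  0.2568]
 [0.7148 0.1819 0.2568]] mid [0.7164 0.1545 0.2568] len 0.055 dir 93.3
front edge [[0.7152 0.1254 0.2228]
 [0.7128 0.1832 0.2228]] mid [0.714  0.1543 0.2228] len 0.0578 dir 92.34
cap c [0.6393 0.1508 0.11  ] sides [48.1 24.7 47.3 24.9] dir [  94.4    2.7  -85.4 -175.4]
cap c [0.6392 0.1506 0.11  ] sides [48.6 25.4 47.2 25.8] dir [  92.1    0.7  -87.4 -176.2]
cap manual c [0.6392 0.1511 0.11  ] sides [47.4 20.6 47.7 23.6] dir [  93.7    2.   -82.7 -178.2]
```

Run:
```python
from h import *
from plan import go,down
from rig import imaging,sensors
d=imaging.get_image('top');s=imaging.get_image('scene');pickle.dump(s,open('scene7.pkl','wb'));pickle.dump(d,open('top7.pkl','wb'))
go(([.639,.151,.17],down(2.5)))
tcp=sensors.read_state()['eef_pos'];z=tcp[2]+.0333
def stripe(d,a,b,z,w=1.5):   # darkest ridge along a line
    g=255-cv2.cvtColor(d['image'],cv2.COLOR_RGB2GRAY).astype('f4');a,b=np.array(a),np.array(b);t=(b-a)/np.linalg.norm(b-a);n=np.array([-t[1],t[0]]);k=np.arange(-2,2.01,.25);r=[]
    for f in np.linspace(.1,.9,15):
        q=a+f*(b-a)+k[:,None]*n;p=cv2.remap(g,q[:,0].astype('f4')[None],q[:,1].astype('f4')[None],1)[0];p=np.clip(p-np.median(p),0,None)
        r.append(a+f*(b-a)+n*(k@p/p.sum()))
    P=[cast(d,p,z) for p in r];m=np.mean(P,0);e=P[-1]-P[0];return m.round(4),np.degrees(np.arctan2(e[1],e[0])).round(1)
u=lambda p:uncrop([p],199,148,6)[0];v=lambda p:uncrop([p],375,205,6,390)[0]
print('tcp',tcp.round(4))
print('T',stripe(d,u((95,243)),u((180,236)),z),stripe(d,u((95,327)),u((210,322)),z))
print('S',stripe(s,v((582,136)),v((712,129)),z))
T=load('top0.pkl');S=load('scene0.pkl');w=lambda p:uncrop([p],415,245,4,580)[0];x=lambda p:uncrop([p],165,230,6,300)[0]
print('T0',[stripe(T,w(a),w(b),.05) for a,b in(((640,73),(708,66)),((645,120),(713,114)),((651,166),(718,159)),((657,213),(725,207)))])
print('S0',[stripe(S,x(a),x(b),.05) for a,b in(((367,83),(472,76)),((362,122),(470,113)),((362,160),(470,151)),((358,200),(468,191)))])
```

```text
t 26.12 [0.6379 0.1507 0.2257] [-3.137  0.006  0.043] w 0.64 j [0.19 0.08 1.49 0.01 1.58 1.72] f [ 0.2 -1.6 -3.7]
[0.003, -0.0, 0.111] [-0.003, 0.004, -0.0]
tcp [0.6379 0.1507 0.2257]
T (array([0.6254, 0.1596, 0.259 ]), np.float64(-98.0)) (array([0.5909, 0.1539, 0.259 ]), np.float64(-87.4))
S (array([0.6871, 0.1537, 0.259 ]), np.float64(92.4))
T0 [(array([ 0.4693, -0.3562,  0.05  ]), np.float64(-86.2)), (array([ 0.4394, -0.358 ,  0.05  ]), np.float64(-85.3)), (array([ 0.4094, -0.3603,  0.05  ]), np.float64(-85.8)), (array([ 0.3795, -0.3631,  0.05  ]), np.float64(-85.6))]
S0 [(array([ 0.3823, -0.3618,  0.05  ]), np.float64(94.9)), (array([ 0.4122, -0.3601,  0.05  ]), np.float64(94.8)), (array([ 0.442 , -0.3568,  0.05  ]), np.float64(95.1)), (array([ 0.4718, -0.3548,  0.05  ]), np.float64(94.3))]
```

By the stripes, the module is centred on the TCP to within about 1 mm. I descend to just above the cap.

Emit:
apply_moves:
  commands:
    - [[0.002,0,0.05],[-0.003,0.004,0]]
    - [[0.002,0,0.1],[-0.003,0.004,0]]
    - [[0.002,0,0.15],[-0.003,0.004,0]]
    - [[0.002,0,0.18],[-0.003,0.004,0]]
    - [[0.002,0,0.2],[-0.003,0.004,0]]
    - [[0.002,0,0.21],[-0.003,0.004,0]]
    - [[0.002,0,0.216],[-0.003,0.004,0]]
    - [[0.002,0,0.216],[-0.003,0.004,0]]
    - [[0.002,0,0.216],[-0.003,0.004,0]]

```text
time_s: 27.25
eef_pos: [0.639, 0.1522, 0.1183]
tool_rot: [-3.141, -0.002, 0.044]
ft_force: [1.1, -0.2, -3.0]
gripper_width: 0.644
gripper_force: 65.7
```

```bash
python3 -c "
from plan import *
go(([.639,.1508,.1115],down(2.5)))"
```

```text
t 27.25 [0.639  0.1522 0.1183] [-3.141e+00 -2.000e-03  4.400e-02] w 0.64 j [0.19 0.13 1.61 0.   1.4  1.72] f [ 1.1 -0.2 -3. ]
[-0.0, 0.003, 0.014] [-0.0, -0.001, 0.0]
```

Emit:
apply_moves:
  commands:
    - [[0,0.003,0.004],[0,-0.001,0]]
    - [[0,0.003,0.008],[0,-0.001,0]]
    - [[0,0.003,0.011],[0,-0.001,0]]
    - [[0,0.003,0.013],[0,-0.001,0]]
    - [[0,0.003,0.013],[0,-0.001,0]]

```text
time_s: 27.88
eef_pos: [0.6388, 0.1506, 0.1112]
tool_rot: [-3.141, 0.0, 0.044]
ft_force: [0.0, -0.6, -3.5]
gripper_width: 0.648
gripper_force: 65.7
```

Emit:
apply_moves:
  commands:
    - [[0,0,0.001],[0,0,0]]
    - [[0,0,0.002],[0,0,0]]
    - [[0,0,0.002],[0,0,0]]

```text
time_s: 28.25
eef_pos: [0.6389, 0.1506, 0.1108]
tool_rot: [-3.141, -0.0, 0.044]
ft_force: [-2.0, 0.1, 2.8]
gripper_width: 0.646
gripper_force: 66.3
```

Contact at the predicted height, so I release.

Emit:
apply_moves:
  commands:
    - [[0,0,0],[0,0,0]]
    - [[0,0,0],[0,0,0]]
    - [[0,0,0],[0,0,0]]
    - [[0,0,0],[0,0,0]]
  claw: 0.15

```text
time_s: 28.75
eef_pos: [0.6389, 0.1506, 0.1103]
tool_rot: [-3.141, 0.0, 0.044]
ft_force: [-0.6, -0.0, -0.3]
gripper_width: 0.851
gripper_force: 0.0
```

Emit:
apply_moves:
  commands:
    - [[0,0,-0.01],[0,0,0]]
    - [[0,0,-0.04],[0,0,0]]
    - [[0,0,-0.1],[0,0,0]]
    - [[0,0,-0.18],[0,0,0]]
    - [[0,0,-0.28],[0,0,0]]
    - [[0,0,-0.28],[0,0,0]]

```text
time_s: 29.5
eef_pos: [0.64, 0.1508, 0.2564]
tool_rot: [-3.14, -0.007, 0.044]
ft_force: [-0.4, -0.2, -0.0]
gripper_width: 0.85
gripper_force: 0.0
```

Emit:
apply_moves:
  commands:
    - [[-0.5,-0.2,-0.1],[0,0,0]]
    - [[-0.5,-0.2,-0.1],[0,0,0]]
    - [[-0.5,-0.2,-0.1],[0,0,0]]
    - [[-0.5,-0.2,-0.1],[0,0,0]]
    - [[-0.5,-0.2,-0.1],[0,0,0]]
    - [[-0.5,-0.2,-0.1],[0,0,0]]
    - [[-0.5,-0.2,-0.1],[0,0,0]]

```text
time_s: 30.38
eef_pos: [0.3855, 0.2393, 0.3]
tool_rot: [-3.142, 0.001, 0.043]
ft_force: [0.5, -0.9, -0.4]
gripper_width: 0.853
gripper_force: 0.0
```

Run:
```python
from h import *
from rig import imaging
D={n:imaging.get_image(n) for n in('top','scene')}
for n,d in D.items(): pickle.dump(d,open(n+'9.pkl','wb'))
z=.144
for n,d in D.items():
    P=[proj(d,[.639+a*.07-b*.003,.151+b*.028+a*.003,z]) for a,b in((1,1),(1,-1),(-1,-1),(-1,1))]
    q=quad(d,P,4);print(np.round(np.array(q)-P,1).tolist());report(n,[cast(d,p,z) for p in q])
# anything else moved? changed pixels vs start
a,b=load('top0.pkl')['image'],D['top']['image']
m=(cv2.absdiff(a,b).max(2)>60).astype('u1');m=cv2.morphologyEx(m,cv2.MORPH_OPEN,np.ones((3,3)))
print([tuple(s) for s in cv2.connectedComponentsWithStats(m)[2][1:] if s[4]>20])
```

```text
[[-0.4, -0.6], [-0.3, 1.4], [1.0, 1.1], [0.3, -0.1]]
top c [0.638  0.1507 0.144 ] sides [ 56.4 139.5  57.9 141.5] dir [ -89.  -176.3   93.     3.1]
[[0.3, 0.8], [0.1, -0.1], [-0.7, -0.4], [0.3, 0.5]]
scene c [0.6397 0.1508 0.144 ] sides [ 55.7 141.9  57.5 141. ] dir [ -87.  -177.    92.2    2.3]
[(np.int32(222), np.int32(163), np.int32(26), np.int32(61), np.int32(756)), (np.int32(357), np.int32(169), np.int32(12), np.int32(38), np.int32(439)), (np.int32(237), np.int32(200), np.int32(10), np.int32(7), np.int32(60)), (np.int32(138), np.int32(248), np.int32(16), np.int32(15), np.int32(136)), (np.int32(158), np.int32(253), np.int32(31), np.int32(38), np.int32(437)), (np.int32(424), np.int32(252), np.int32(34), np.int32(57), np.int32(1558)), (np.int32(287), np.int32(260), np.int32(51), np.int32(26), np.int32(792)), (np.int32(360), np.int32(269), np.int32(15), np.int32(45), np.int32(371)), (np.int32(454), np.int32(281), np.int32(6), np.int32(9), np.int32(44)), (np.int32(456), np.int32(291), np.int32(5), np.int32(5), np.int32(23)), (np.int32(158), np.int32(292), np.int32(46), np.int32(24), 
[... 1017 characters left out ...]
np.int32(14), np.int32(4), np.int32(47)), (np.int32(299), np.int32(418), np.int32(11), np.int32(3), np.int32(33)), (np.int32(318), np.int32(425), np.int32(6), np.int32(10), np.int32(45)), (np.int32(328), np.int32(431), np.int32(5), np.int32(7), np.int32(29)), (np.int32(46), np.int32(442), np.int32(112), np.int32(38), np.int32(2244)), (np.int32(343), np.int32(442), np.int32(7), np.int32(4), np.int32(23)), (np.int32(281), np.int32(444), np.int32(38), np.int32(8), np.int32(137)), (np.int32(322), np.int32(453), np.int32(11), np.int32(12), np.int32(42)), (np.int32(260), np.int32(466), np.int32(8), np.int32(14), np.int32(69)), (np.int32(332), np.int32(466), np.int32(6), np.int32(9), np.int32(31))]
```

The module is centred and square in both views. One changed region lies over the brush at (367,291), so I check whether it moved or is only in shadow.

Run:
```python
from h import *
for n,b in(('top',(350,240,35,80)),('scene',(240,238,35,50))):
    x,y,w,h=b
    for k in(0,9):
        im=load(f'{n}{k}.pkl')['image'][y:y+h,x:x+w];hsv=cv2.cvtColor(im,cv2.COLOR_RGB2HSV)
        m=cv2.inRange(hsv,(8,90,40),(22,255,255));g=cv2.inRange(hsv,(0,0,60),(180,45,255))
        r=lambda m:(m.astype(bool).sum(),[np.round(np.mean(v),1) for v in np.nonzero(m)[::-1]])
        print(n,k,'orange',r(m),'grey',r(g),'meanV',hsv[:,:,2][m>0].mean().round(0))
```

```text
top 0 orange (np.int64(217), [np.float64(17.4), np.float64(58.6)]) grey (np.int64(534), [np.float64(18.0), np.float64(26.5)]) meanV 208.0
top 9 orange (np.int64(217), [np.float64(17.4), np.float64(58.6)]) grey (np.int64(524), [np.float64(17.8), np.float64(26.3)]) meanV 137.0
scene 0 orange (np.int64(97), [np.float64(18.2), np.float64(13.0)]) grey (np.int64(401), [np.float64(16.7), np.float64(32.3)]) meanV 210.0
scene 9 orange (np.int64(92), [np.float64(18.2), np.float64(13.0)]) grey (np.int64(390), [np.float64(16.7), np.float64(31.5)]) meanV 139.0
```

The brush has not moved; only a shadow fell on it. I hand in the job.

```bash
python3 -c "
from rig import manip
print(manip.close_job())"
```

```text
the job is handed in; nothing more can be done
None
```

The job is handed in at about 31 s of the 72 s allowed: the frame lies flat in the tray, the panel is on the easel cells up against the ledge, and the module sits centred across the pedestal cap; the panel and module measured within about 1 mm of target in the camera images, and no bystander was seen to move.

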